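Open the child-resistant tablet tub

ROBOT

A 6-joint arm with a two-finger parallel gripper is mounted at the origin on a cart in front of the work surface, level with it; the furniture and walls round the work are solid. World frame = base frame: x ahead of the robot, y to its left, z up, the work surface at z = 0. Lengths are in m, angles in rad, forces in N, time in s.
With the tool pointing down it reaches from about 0.3 to 0.775 m from the base axis. Payload 14.6 kg.
Tool frame: the origin (TCP) lies at the very end of the fingers, on their centre line; the grasp point (between the pads) lies 19 mm behind it; z points along the fingers, y is the line along which they close (so a half turn about z gives the same grasp; the last joint's range is limited). The gripper opens to 94 mm and grips with 3 to 60 N. Pads are 16 mm wide; open, the fingers measure 119 mm over their backs; the gripper's body (75 mm by 177 mm) begins 78 mm behind the grasp point.
Start: joints at [1.256, 0.3, 1.521, -0, 1.321, -0.067], TCP at [0.135, 0.533, 0.181] pointing down, gripper open.
Joint ranges: [-3.03, 3.03], [-0.79, 2.21], [0.23, 2.52], [-1.04, 4.18], [0, 3.07], [-2.55, 2.55]. Speed limits (rad/s): [2.22, 2.22, 2.57, 3.14, 3.14, 3.14].

INTERFACE

Orientations are given as [roll, pitch, yaw] about the fixed x, y, z axes, in that order (R = Rz(yaw) Ry(pitch) Rx(roll)).
In Python, from station import ctrl, cams gives the robot as it stands. The module is installed in compiled form; this text tells all that it offers.
- The arm moves only by the tool arm_command, never from a script. Its argument "plan" is a list that holds one entry, the list of rows, each a list of 7 numbers: the shift along the tool's x, y, z in normalised numbers (1 is 0.4 m), then the turn, a rotation vector about the tool's x, y, z in shares of pi rad (1.0 is pi rad), then the closure, from -1 (fully open) to 1 (shut). A call has 1 to 12 rows; each row is the pose to reach, as a shift and turn from the pose commanded when the call began, along the tool's axes at that moment; what a row does not reach only later rows make up. A row lasts 1/10 s, in which the tool goes at most 50 mm and 8.59 degrees, less where a joint would pass 70% of its speed; a pose out of reach is approached as far as the arm can. No shift or turn number may pass 1 either way. A call with a gripper value outside its range is refused whole. The fingers move at their own pace and stop on an object; "squeeze" is the grip in N (left out, the last holds). Time passes only in rows, so rows that repeat a pose let the fingers close. It gives the time, the measured TCP pose, the force, the opening and the grip force at its end, in the units of the state.
- ctrl.get_obs(): the state, without advancing time (a new reading comes with each control period).
- cams.camera(name): name is "side" or "top"; returns (picture, depth): 420x560x3 uint8, blue, green, red; 420x560 float32, m along the optical axis (not along the pixel's ray), 0 where there is no reading.
- cams.camera_info(name): a dict with "fx", "fy", "cx", "cy" (pixels), "world_to_cam" (4x4, takes a point from world to camera coordinates). Camera axes: x right, y down, z forward; pixel columns grow to the right and rows downward; lengths in m; the calibration is good to about 2 mm. A picture is of the moment at which its call begins. camera_info takes no time and is no camera call.
- ctrl.hand_in(): hands the job in; it is judged then, once.
The state is a dict: "time_s": time; "qpos": joint angles; "joint_vel": joint speeds; "tau": joint torques, N m; "ee_pos": TCP position; "eef_rot": TCP orientation; "force": force on the tool from outside, world axes, zero at the start; "moment": the same for the moment, N m; "grip_width": finger opening in m; "grip_force": force on a finger pad.
Only numpy, scipy, OpenCV 4.12 (cv2) and the standard library are available. Lean on these libraries where they do the work, as an engineer would, in place of code of your own. Each camera call takes 0.05 s, during which the arm holds its last target. There are 200 camera calls.

TASK

Open the tub of dishwasher tablets: press its child-resistant cap down hard and, keeping it pressed, turn it anticlockwise (seen from above) a fifth of a turn until it comes free. Lift the cap off and set it down, not dropping it, right way up near the middle of the white side plate. Leave the open tub standing where it is and do not disturb the other things.

Things in the scene. Friction and masses are not known exactly. Their poses are not given: they have to be found in the camera images.
- tub: White round tub, 80 mm across and 75 mm high to its shoulder, loose on the range top, about 0.85 kg. From the shoulder rises a neck 44 mm across to 102 mm, with three lugs (to 55 mm across) that hold the cap. Origin: centre of the underside, z up.
- cap: Grey cap on the tub, about 80 g. Round skirt 66 mm across, 33 mm high with a flat top; standing on that top a grip bar 54 mm long (cap x axis), 24 mm thick (cap y axis), 25 mm high; 58 mm in all. Origin: centre of the skirt's lower rim, z up; while locked it is 82 mm above the tub's underside and the cap's x and y axes agree with the tub's.
- cap_top (a point): Centre of the cap's flat top, at the foot of the bar, 33 mm above the rim. Fingers closed on the bar can bear down with their tips on this flat, up to 20 mm wide beside the bar. A spring in the cap resists: at least 4.5 mm down (about 12 N) clears the three locking ridges, and the rim meets the tub's shoulder at 7 mm (about 14 N).
- cap_end (a point): Foot of one end of the grip bar: 27 mm along the cap's +x from its centre line, 33 mm above the rim. Shows how far the cap is turned. Held pressed, it turns anticlockwise from above and is free to lift at 55 to 85 degrees from locked, relative to the tub (aim at 70; a stop follows). Unpressed, it only drags the tub round.
- plate: White round side plate, 150 mm across, 14 mm high, loose; flat inside floor about 104 mm across, 5 mm above the underside. Origin: centre of the underside.
- garlic: Garlic bulb, 60 mm, bystander between the tub and the plate. Origin: underside.
- jar: Glass jar with a dark lid, 65 mm across, 86 mm high, bystander. Origin: centre of the underside.
- timer: White kitchen timer, 67 mm across, 52 mm high, bystander. Origin: centre of the underside.
- tin: Small food tin, 75 mm across, 58 mm high, bystander. Origin: centre of the underside.
- pepper: Wooden pepper mill, 58 mm across, 165 mm high, bystander at the back. Origin: centre of the underside.
Things that resemble listed ones, but are neither listed nor needed, are in the scene too. Leave any turquoise look-alike of the cap alone.

How it is judged:
By the outcome, as a careful person would: the job done as asked, in the order asked, and still so for the second after the job is handed in, with the robot touching nothing.
It also fails if it takes over 48 s, if anything falls off the work surface, if the arm or the gripper's body presses on something with over 40 N, if the wrist force passes 120 N, or if a joint passes its speed limit or range.

## Working session

There is one attempt and no reset: what is moved stays moved. The work goes in short steps, Python scripts to look and compute and a tool call to move; the robot and the scene stay as the last step left them, time stands still between calls to the robot, and variables do not carry over. Pictures are saved under pics/ and viewed, at most 10 in all, crops included, and the job is handed in when it is done.

Besides the shell and the picture viewer there is one more tool, called after "Emit:" as name(argument=value, ...) on one line, values as JSON. arm_command: Moves the arm, as the interface text tells. Its arguments: {"type":"object","properties":{"plan":{"type":"array"},"squeeze":{"type":"number"}},"required":["plan"]}

```bash
mkdir -p pics; ls
cat > h.py <<'E'
import numpy as np, cv2
from station import ctrl, cams
def shot(n):
    im,d=cams.camera(n); i=cams.camera_info(n)
    return im,d,i
def world(d,i):
    v,u=np.mgrid[:d.shape[0],:d.shape[1]]
    p=np.stack([(u-i['cx'])/i['fx']*d,(v-i['cy'])/i['fy']*d,d,np.ones_like(d)],-1)
    return (p@np.linalg.inv(i['world_to_cam']).T)[...,:3]
E
python3 - <<'E'
from h import *
for n in('top','side'):
    im,d,i=shot(n); cv2.imwrite(f'pics/{n}0.png',im); np.savez(f'{n}0.npz',im=im,d=d)
    print(n,i)
o=ctrl.get_obs();print(o)
E
```

```text
pics
top {'fx': 384.39159064600153, 'fy': 384.39159064600153, 'cx': 287.4007146245522, 'cy': 207.57343587866637, 'world_to_cam': array([[ 0.0809198 , -0.99671573,  0.00312215, -0.10359296],
       [-0.97368259, -0.07971864, -0.21351147,  0.61635286],
       [ 0.21305913,  0.01423732, -0.97693557,  0.80584626],
       [ 0.        ,  0.        ,  0.        ,  1.        ]])}
side {'fx': 521.3571400408844, 'fy': 521.3571400408844, 'cx': 286.1329273692008, 'cy': 206.65947467970744, 'world_to_cam': array([[-0.97990917, -0.1989231 , -0.0144087 ,  0.59466018],
       [-0.12051958,  0.64815166, -0.75191387,  0.17002793],
       [ 0.15891206, -0.73507077, -0.65910388,  1.09812188],
       [ 0.        ,  0.        ,  0.        ,  1.        ]])}
{'time_s': 0.1, 'qpos': array([ 1.25639303e+00,  3.00419539e-01,  1.52151306e+00,  1.75259171e-06,
        1.32071091e+00, -6.65896433e-02]), 'joint_vel': array([ 0.00021514, -0.00170842, -0.00095049,  0.00086647,  0.00118819,
        0.00091295]), 'tau': array([ 1.73930071e-04, -5.32649374e+01, -3.53282189e+01,  7.09206867e-02,
        2.34274036e-02, -7.29376461e-05]), 'ee_pos': array([0.13482224, 0.53294874, 0.1803434 ]), 'eef_rot': array([-3.14054424e+00, -7.16181699e-05,  2.89377853e+00]), 'force': array([ 0.10503419,  0.73742653, -0.6310229 ]), 'moment': array([0.0096054 , 0.0604428 , 0.00028494]), 'grip_force': 0.0, 'grip_width': 0.09375675937128518}
```

View pics/top0.png

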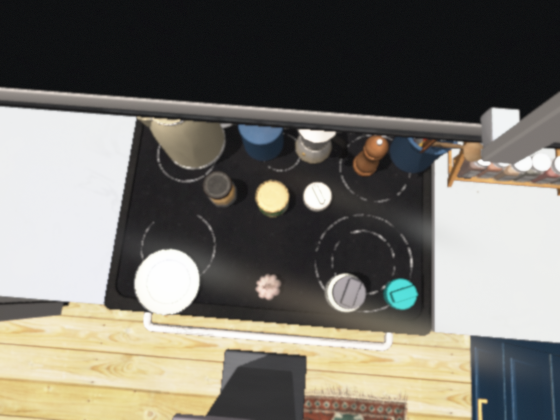

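View pics/side0.png

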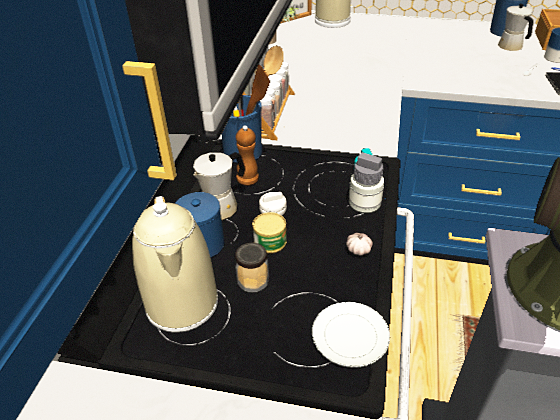

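The top view shows the grey cap at (347,292), the turquoise look-alike at (401,293), the garlic at (267,287) and the plate at (167,281). The side view shows the tub at (367,185), with the turquoise thing behind it, and the plate at (351,334).

Run:
```python
from h import *
z=np.load('top0.npz');im,d=z['im'],z['d'];it=cams.camera_info('top');P=world(d,it)
hsv=cv2.cvtColor(im,cv2.COLOR_BGR2HSV)
print('px', [ (P[r,c]*1000).round() for r,c in[(292,347),(285,350),(300,343),(293,365),(281,167),(293,401),(287,267),(292,333),(278,330)]])
def blk(n,u0,u1,v0,v1,z0,z1,extra=None):
    m=np.zeros(d.shape,bool);m[v0:v1,u0:u1]=1
    m&=(P[...,2]>z0)&(P[...,2]<z1)&(d>0)
    q=P[m]
    if len(q)<5: print(n,len(q));return
    (c,r)=cv2.minEnclosingCircle(q[:,:2].astype(np.float32)*1000); print(n,len(q),'circ',np.round(c),round(r,1),'z',np.percentile(q[:,2],[2,50,98]).round(4),'rect',cv2.minAreaRect(q[:,:2].astype(np.float32)*1000))
blk('bar',320,375,265,320,.132,.15)
blk('flat',320,375,265,320,.105,.125)
blk('shoulder',320,375,265,320,.06,.09)
blk('turq',380,420,275,315,.02,.3)
blk('turqbar',380,420,275,315,.132,.3)
blk('plate',125,210,245,320,.008,.03)
blk('garlic',250,285,270,305,.01,.1)
i=cams.camera_info('side');z=np.load('side0.npz');im,d=z['im'],z['d'];P=world(d,i)
print('side')
blk('bar',340,400,140,215,.132,.15)
blk('flat',345,390,140,190,.105,.120)
blk('plate',305,395,295,370,.008,.03)
for n,b in dict(top=(310,430,250,330),side=(325,405,130,220)).items():
    I=np.load(n+'0.npz')['im'][b[2]:b[3],b[0]:b[1]]
    cv2.imwrite(f'pics/{n}c.png',cv2.resize(I,None,fx=5,fy=5,interpolation=cv2.INTER_CUBIC))
```

```text
px [array([ 446., -186.,  141.]), array([ 460., -191.,  140.]), array([ 430., -179.,  141.]), array([ 447., -226.,  115.]), array([438., 214.,   5.]), array([ 454., -316.,   58.]), array([443., -23.,  53.]), array([ 444., -161.,  115.]), array([ 476., -166.,   -4.])]
bar 345 circ [ 447. -193.] 27.9 z [0.136  0.1406 0.1432] rect ((446.0628662109375, -193.6519317626953), (24.174732208251953, 54.142982482910156), 72.20982360839844)
flat 493 circ [ 446. -193.] 33.7 z [0.1084 0.1157 0.1203] rect ((446.2995910644531, -192.87643432617188), (65.93147277832031, 64.95462036132812), 49.75636291503906)
shoulder 260 circ [ 446. -193.] 40.1 z [0.0607 0.0754 0.0882] rect ((445.42529296875, -187.3019256591797), (78.28104400634766, 66.79820251464844), 4.747128009796143)
turq 738 circ [ 454. -323.] 33.4 z [0.0248 0.0355 0.0613] rect ((452.7272644042969, -321.1250305175781), (65.34404754638672, 61.76765060424805), 17.329833984375)
turqbar 0
plate 1571 circ [439. 211.] 74.6 z [0.0081 0.0118 0.017 ] rect ((438.3920593261719, 211.6147003173828), (147.86865234375, 145.9006805419922), 5.214408874511719)
garlic 472 circ [446. -24.] 29.1 z [0.0257 0.0387 0.0544] rect ((445.100341796875, -23.372007369995117), (53.58879089355469, 55.32833480834961), 85.63810729980469)
side
bar 205 circ [ 443. -196.] 29.5 z [0.1324 0.1405 0.1443] rect ((444.5597839355469, -194.66668701171875), (31.980764389038086, 53.83901596069336), 75.734130859375)
flat 268 circ [ 445. -192.] 33.7 z [0.1054 0.1154 0.1196] rect ((444.5552062988281, -181.98941040039062), (45.31218338012695, 66.3080062866211), 89.08863830566406)
plate 1945 circ [436. 209.] 75.8 z [0.0081 0.0116 0.0171] rect ((436.59619140625, 209.27447509765625), (146.67605590820312, 149.33682250976562), 9.909873962402344)
```

View pics/topc.png

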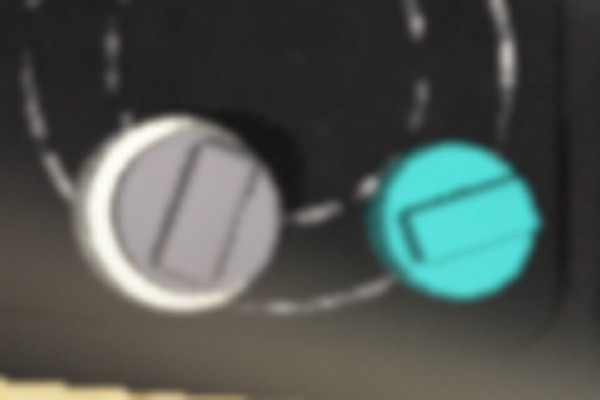

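Units first: shifts go in shares of 0.4 m and turns go in shares of pi rad. So -367 mm is -0.9175, -250 mm is -0.625, 1.6 rad is 0.5093.

Emit:
arm_command(plan=[[[-0.15, -0.1, -0.05, 0, 0, 0.0414, -1], [-0.3, -0.2, -0.1, 0, 0, 0.0859, -1], [-0.45, -0.3, -0.175, 0, 0, 0.1273, -1], [-0.6, -0.4, -0.175, 0, 0, 0.1719, -1], [-0.75, -0.5, -0.175, 0, 0, 0.2133, -1], [-0.9175, -0.625, -0.175, 0, 0, 0.2578, -1], [-0.9175, -0.625, -0.175, 0, 0, 0.3024, -1], [-0.9175, -0.625, -0.175, 0, 0, 0.3501, -1], [-0.9175, -0.625, -0.175, 0, 0, 0.3979, -1], [-0.9175, -0.625, -0.175, 0, 0, 0.4456, -1], [-0.9175, -0.625, -0.175, 0, 0, 0.4934, -1], [-0.9175, -0.625, -0.175, 0, 0, 0.5093, -1]]])

```text
time_s: 1.3
ee_pos: [0.4295, 0.2003, 0.2505]
eef_rot: [-3.141, 0.0, 1.287]
force: [0.6, -0.6, 0.0]
grip_width: 0.0939
grip_force: 0.0
```

```bash
cat > to.py <<'E'
import sys
from h import *
from scipy.spatial.transform import Rotation as R
def main(x,y,z,yaw):
    o=ctrl.get_obs();T=R.from_euler('xyz',o['eef_rot']).as_matrix()
    G=R.from_euler('xyz',[np.pi,0,np.radians(yaw)]).as_matrix()
    print('t',o['time_s'],'pos',(o['ee_pos']*1000).round(1),'rpy',np.degrees(o['eef_rot']).round(2),'q',o['qpos'].round(2),'F',o['force'].round(1),'M',o['moment'].round(2),'w',o['grip_width'].round(4),o['grip_force'])
    print('shift',(T.T@(np.array([x,y,z])-o['ee_pos']*1000)).round(1),'rot',R.from_matrix(T.T@G).as_rotvec().round(3))
main(*map(float,sys.argv[1:]))
E
python3 to.py 446 -193 200 -18
```

```text
Traceback (most recent call last):
  File "to.py", line 9, in <module>
    main(*map(float,sys.argv[1:]))
    ~~~~^^^^^^^^^^^^^^^^^^^^^^^^^^
  File "to.py", line 7, in main
    print('t',o['time_s'],'pos',(o['ee_pos']*1000).round(1),'rpy',np.degrees(o['eef_rot']).round(2),'q',o['qpos'].round(2),'F',o['force'].round(1),'M',o['moment'].round(2),'w',o['grip_width'].round(4),o['grip_force'])
                                                                                                                                                                                ^^^^^^^^^^^^^^^^^^^^^
AttributeError: 'float' object has no attribute 'round'
```

```bash
sed -i "s/o\['grip_width'\].round(4)/o['grip_width']/" to.py
python3 to.py 446 -193 200 -18
python3 - <<'E'
from h import *
for k in range(3):
  im,d,it=shot('top');P=world(d,it)
  m=np.zeros(d.shape,bool);m[265:320,320:375]=1
  q=P[m&(P[...,2]>.133)&(P[...,2]<.15)][:,:2]*1000
  print(cv2.minAreaRect(q.astype(np.float32)),q.mean(0), np.degrees(np.arctan2(*np.linalg.eigh(np.cov(q.T))[1][::-1,1])))
E
```

```text
t 1.3 pos [429.5 200.3 250.5] rpy [-1.7996e+02  3.0000e-02  7.3730e+01] q [0.36 0.08 1.62 0.   1.44 0.64] F [ 0.6 -0.6  0. ] M [-0.08  0.12 -0.02] w 0.09391443904272881 0.0
shift [-372.9  126.    50.6] rot [-0.000e+00  1.000e-03  1.601e+00]
((446.02862548828125, -193.27023315429688), (24.48169708251953, 53.92708206176758), 72.47811889648438) [ 445.88097416 -192.96604355] 162.2750668578104
((445.9849548339844, -193.50936889648438), (24.387706756591797, 53.83523178100586), 71.68976593017578) [ 445.96903818 -192.99076565] 162.6260028132993
((445.94805908203125, -193.56039428710938), (23.959062576293945, 53.93252944946289), 71.85458374023438) [ 445.94206405 -193.0296954 ] 162.4405614044192
```

To row units: -373 mm is -0.9325, 126 mm is 0.315, 1.598 rad is 0.5087.

Emit:
arm_command(plan=[[[-0.1, 0.035, 0, 0, 0, 0.0446, -1], [-0.2125, 0.07, 0, 0, 0, 0.0891, -1], [-0.325, 0.105, 0, 0, 0, 0.1337, -1], [-0.4375, 0.145, 0, 0, 0, 0.1783, -1], [-0.55, 0.185, 0, 0, 0, 0.2228, -1], [-0.6625, 0.225, 0, 0, 0, 0.2674, -1], [-0.775, 0.265, 0.025, 0, 0, 0.3119, -1], [-0.875, 0.295, 0.0625, 0, 0, 0.3565, -1], [-0.9325, 0.315, 0.125, 0, 0, 0.4011, -1], [-0.9325, 0.315, 0.125, 0, 0, 0.4456, -1], [-0.9325, 0.315, 0.125, 0, 0, 0.4902, -1], [-0.9325, 0.315, 0.125, 0, 0, 0.5087, -1]]])

```text
time_s: 2.65
ee_pos: [0.4485, -0.1925, 0.2006]
eef_rot: [-3.142, 0.001, -0.308]
force: [-0.3, -0.5, 1.3]
grip_width: 0.094
grip_force: 0.0
```

```bash
python3 to.py 446 -193.2 124 -17.7
```

```text
t 2.65 pos [ 448.5 -192.5  200.6] rpy [-1.7999e+02  3.0000e-02 -1.7630e+01] q [-0.48  0.15  1.66 -0.    1.33  1.4 ] F [-0.3 -0.5  1.3] M [-0.01  0.15  0.02] w 0.0940079133767619 0.0
shift [-2.1  1.4 76.6] rot [-0.     0.001  0.001]
```

To row units: 81 mm is 0.2025, 1.4 mm is 0.0035.

Emit:
arm_command(plan=[[[-0.005, 0.0035, 0.0875, 0, 0, 0, -1], [-0.005, 0.0035, 0.175, 0, 0, 0, -1], [-0.005, 0.0035, 0.2, 0, 0, 0, -1], [-0.005, 0.0035, 0.2025, 0, 0, 0, -0.2], [-0.005, 0.0035, 0.2025, 0, 0, 0, 0], [-0.005, 0.0035, 0.2025, 0, 0, 0, 0.4], [-0.005, 0.0035, 0.2025, 0, 0, 0, 1], [-0.005, 0.0035, 0.2025, 0, 0, 0, 1], [-0.005, 0.0035, 0.2025, 0, 0, 0, 1], [-0.005, 0.0035, 0.2025, 0, 0, 0, 1]]], squeeze=35)

```text
time_s: 3.65
ee_pos: [0.4463, -0.1932, 0.12]
eef_rot: [3.142, -0.0, -0.304]
force: [0.4, 0.3, -0.9]
grip_width: 0.0415
grip_force: 0.0
```

```bash
python3 to.py 446 -193.2 115 -17.7
```

```text
t 3.65 pos [ 446.3 -193.2  120. ] rpy [ 1.800e+02 -1.000e-02 -1.743e+01] q [-0.48  0.22  1.77 -0.    1.15  1.39] F [ 0.4  0.3 -0.9] M [-0.06  0.14  0.01] w 0.04154807112039582 0.0
shift [-0.3  0.1  5. ] rot [ 0.    -0.     0.005]
```

Fingers still closing; lower 1 mm more and let them finish.

To row units: 1 mm is 0.0025.

Emit:
arm_command(plan=[[[0, 0, 0.0025, 0, 0, 0, 1], [0, 0, 0.0025, 0, 0, 0, 1], [0, 0, 0.0025, 0, 0, 0, 1], [0, 0, 0.0025, 0, 0, 0, 1], [0, 0, 0.0025, 0, 0, 0, 1], [0, 0, 0.0025, 0, 0, 0, 1]]])

```text
time_s: 4.25
ee_pos: [0.4462, -0.1932, 0.1189]
eef_rot: [-3.142, -0.0, -0.304]
force: [0.1, 0.1, 0.2]
grip_width: 0.0008
grip_force: 0.0
```

```bash
python3 to.py 446 -193.2 115 -17.7
```

```text
t 4.25 pos [ 446.2 -193.2  118.9] rpy [-180.     -0.    -17.43] q [-0.48  0.22  1.77  0.    1.15  1.39] F [0.1 0.1 0.2] M [0.02 0.17 0.02] w 0.0007658747748147613 0.0
shift [-0.2  0.1  3.9] rot [-0.    -0.     0.005]
```

Run:
```python
from h import *
a,d,_=shot('top');b,ds,_=shot('side');np.savez('g.npz',a=a,d=d,b=b,ds=ds)
A=cv2.resize(a[220:340,250:450],None,fx=4,fy=4)[:, :400*2]
B=cv2.resize(b[60:260,260:460],None,fx=3,fy=3)
cv2.imwrite('pics/g1.png',A);cv2.imwrite('pics/g2.png',B)
```

```text
(no output)
```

View pics/g2.png

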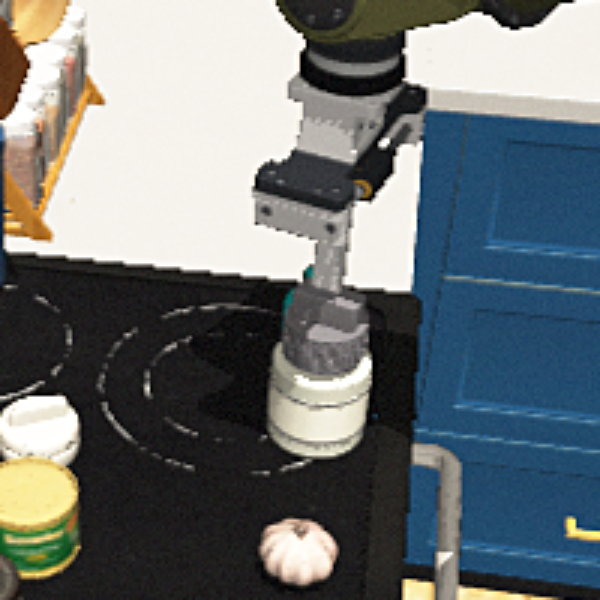

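View pics/g1.png

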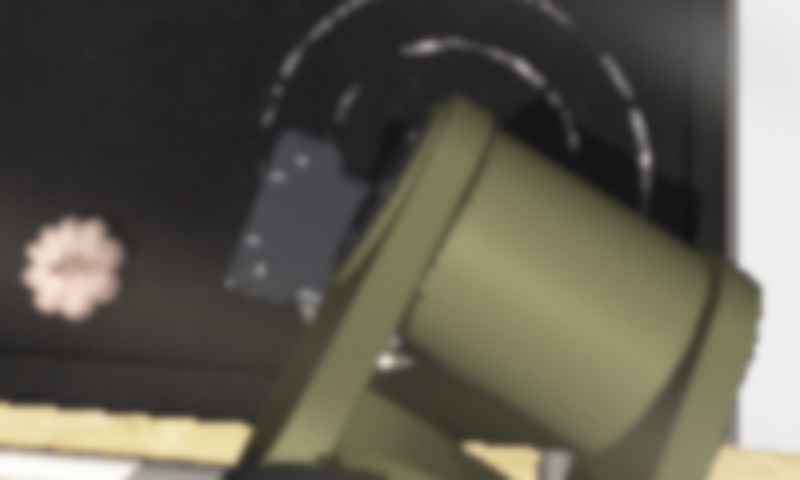

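The side view shows the finger at (330,265) passing behind the bar, whose near face at (335,320) is unobstructed. The fingers seem to have shut beside the bar, so I'll check with depth.

Run:
```python
from h import *
g=np.load('g.npz');i=cams.camera_info('side');P=world(g['ds'],i)*1000
for z in (119,150,190):
    c=i['world_to_cam']@np.array([.4462,-.1932,z/1000,1]);u=c[:2]/c[2]*i['fx'];print(z,u[0]+i['cx'],u[1]+i['cy'])
for z0 in (133,146,155,165,175,185):
    m=np.zeros(P.shape[:2],bool);m[100:200,340:400]=1
    m&=(P[...,2]>z0)&(P[...,2]<z0+9);q=P[m]
    v,u=np.nonzero(m)
    if len(q): print(z0,len(q),q.min(0).round(),np.median(q,0).round(),q.max(0).round(),'uv',u.min(),u.max(),v.min(),v.max())
m=np.zeros(P.shape[:2],bool);m[100:200,340:400]=1;m&=(P[...,2]>133)&(P[...,2]<144)
print(cv2.minAreaRect(P[m][:,:2].astype(np.float32)))
```

```text
119 368.2491375194924 165.01870916899628
150 369.4411584054175 154.29149490067766
190 371.0399483306267 139.90369154902953
133 129 [ 418. -213.  133.] [ 443. -188.  140.] [ 472. -175.  142.] uv 358 381 152 165
146 15 [ 436. -197.  147.] [ 442. -187.  150.] [ 456. -182.  154.] uv 365 374 154 157
155 37 [ 434. -201.  155.] [ 447. -182.  160.] [ 459. -177.  164.] uv 364 375 149 155
165 31 [ 435. -196.  166.] [ 444. -183.  170.] [ 457. -178.  174.] uv 365 375 146 152
175 33 [ 435. -202.  176.] [ 446. -183.  180.] [ 459. -178.  184.] uv 365 376 141 149
185 38 [ 435. -200.  185.] [ 449. -182.  189.] [ 459. -177.  194.] uv 365 376 139 145
((444.3076171875, -193.67515563964844), (28.43657875061035, 53.91737365722656), 73.65019989013672)
```

```bash
python3 - <<'E'
from h import *
g=np.load('g.npz');i=cams.camera_info('side');P=world(g['ds'],i)*1000
for v in range(112,172,2): print(v,[tuple(P[v,u].round().astype(int)) for u in (350,360,370,376)])
E
ls .; python3 to.py 446 -193.2 115 -17.7
```

```text
112 [(np.int64(529), np.int64(-639), np.int64(-9)), (np.int64(475), np.int64(-152), np.int64(284)), (np.int64(454), np.int64(-151), np.int64(287)), (np.int64(442), np.int64(-151), np.int64(288))]
114 [(np.int64(494), np.int64(-137), np.int64(286)), (np.int64(474), np.int64(-141), np.int64(286)), (np.int64(453), np.int64(-146), np.int64(285)), (np.int64(441), np.int64(-152), np.int64(283))]
116 [(np.int64(494), np.int64(-130), np.int64(285)), (np.int64(473), np.int64(-138), np.int64(283)), (np.int64(453), np.int64(-140), np.int64(284)), (np.int64(441), np.int64(-141), np.int64(284))]
118 [(np.int64(492), np.int64(-119), np.int64(287)), (np.int64(472), np.int64(-127), np.int64(285)), (np.int64(452), np.int64(-131), np.int64(285)), (np.int64(440), np.int64(-138), np.int64(282))]
120 [(np.int64(492), np.int64(-116), np.int64(285)), (np.int64(472), np.int64(-115), np.int64(287)), (np.int64(452), np.int64(-124), np.int64(284)), (np.int64(439), np.int64(-123), np.int64(286))]
122 [(np.int64(492), np.int64(-115), np.int64(280)), (np.int64(471), np.int64(-113), np.int64(284)), (np.int64(451),
[... 4358 characters left out ...]
np.int64(428), np.int64(-177), np.int64(130))]
168 [(np.int64(497), np.int64(-337), np.int64(-3)), (np.int64(464), np.int64(-180), np.int64(118)), (np.int64(441), np.int64(-182), np.int64(119)), (np.int64(427), np.int64(-178), np.int64(124))]
170 [(np.int64(496), np.int64(-329), np.int64(-4)), (np.int64(464), np.int64(-175), np.int64(116)), (np.int64(441), np.int64(-177), np.int64(117)), (np.int64(427), np.int64(-181), np.int64(116))]
g.npz
h.py
pics
side0.npz
to.py
top0.npz
t 4.35 pos [ 446.2 -193.2  118.9] rpy [-180.      0.    -17.43] q [-0.48  0.22  1.77 -0.    1.15  1.39] F [0.3 0.4 0.4] M [-0.04  0.17  0.01] w 0.00011985874755965006 0.0
shift [-0.2  0.1  3.9] rot [-0.     0.     0.005]
```

```bash
python3 -c "
import cv2,numpy as np
g=np.load('g.npz')['b'][105:180,335:405];cv2.imwrite('pics/g3.png',cv2.resize(g,None,fx=8,fy=8,interpolation=cv2.INTER_NEAREST))"
```

```text
(no output)
```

View pics/g3.png

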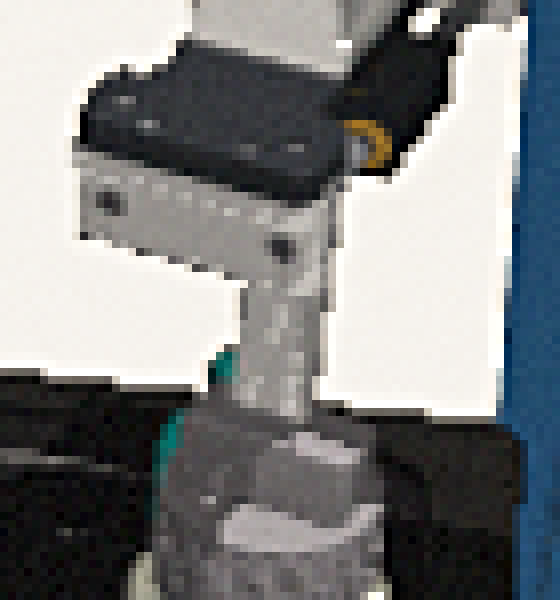

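The crop shows the shut fingers ending on top of the bar at about (275,415), not inside it. By depth, the gripper's body sits about 25 mm higher than the reported TCP implies. I'll raise the fingers and measure the tip directly.

To row units: -40 mm is -0.1, -20 mm is -0.05.

Emit:
arm_command(plan=[[[0, 0, -0.05, 0, 0, 0, 1], [0, 0, -0.1, 0, 0, 0, 1], [0, 0, -0.1, 0, 0, 0, 1]]])

```text
time_s: 4.65
ee_pos: [0.4472, -0.1937, 0.161]
eef_rot: [3.141, -0.004, -0.304]
force: [-0.2, 0.5, -0.3]
grip_width: 0.0007
grip_force: 0.0
```

```bash
python3 to.py 446 -193.2 115 -17.7
python3 - <<'E'
from h import *
b,d,i=shot('side');P=world(d,i)*1000
for v in range(110,160,2): print(v,[tuple(P[v,u].round().astype(int).tolist()) for u in (364,368,371,374)])
cv2.imwrite('pics/g4.png',cv2.resize(b[85:180,335:405],None,fx=6,fy=6,interpolation=cv2.INTER_NEAREST))
E
```

```text
t 4.65 pos [ 447.2 -193.7  161. ] rpy [179.96  -0.22 -17.43] q [-0.48  0.18  1.72 -0.    1.24  1.39] F [-0.2  0.5 -0.3] M [-0.05  0.2  -0.04] w 0.0007274344663400973 0.0
shift [-1.5 -0.1 46. ] rot [ 0.001 -0.004  0.005]
110 [(465, -111, 314), (457, -103, 319), (451, -103, 320), (445, -98, 323)]
112 [(465, -109, 311), (457, -103, 315), (451, -105, 315), (445, -101, 317)]
114 [(465, -113, 304), (456, -107, 308), (450, -106, 309), (444, -102, 312)]
116 [(464, -118, 296), (456, -114, 299), (450, -111, 302), (444, -107, 305)]
118 [(464, -112, 295), (456, -110, 297), (450, -111, 297), (444, -109, 299)]
120 [(463, -114, 289), (455, -109, 293), (449, -111, 292), (443, -104, 297)]
122 [(481, -598, -16), (455, -113, 286), (449, -108, 290), (443, -109, 290)]
124 [(480, -587, -16), (457, -187, 235), (450, -182, 239), (442, -109, 285)]
126 [(479, -574, -15), (456, -182, 233), (449, -179, 235), (443, -179, 236)]
128 [(478, -562, -15), (456, -184, 227), (449, -178, 231), (442, -182, 229)]
130 [(477, -546, -11), (455, -181, 223), (448, -177, 226), (442, -181, 225)]
132 [(476, -540, -14), (455, -185,
[... 335 characters left out ...]
40, -191, 192)]
142 [(471, -484, -13), (459, -488, -14), (451, -491, -16), (442, -492, -15)]
144 [(470, -473, -13), (459, -480, -16), (450, -478, -14), (441, -477, -12)]
146 [(469, -466, -15), (458, -472, -17), (449, -471, -16), (441, -470, -14)]
148 [(465, -351, 58), (454, -348, 61), (448, -461, -16), (440, -468, -20)]
150 [(464, -338, 60), (454, -341, 59), (448, -446, -13), (439, -446, -12)]
152 [(463, -333, 57), (453, -328, 62), (445, -336, 57), (438, -438, -13)]
154 [(459, -206, 140), (450, -207, 141), (445, -323, 60), (438, -435, -17)]
156 [(458, -197, 141), (449, -198, 141), (442, -203, 138), (435, -202, 141)]
158 [(458, -189, 141), (448, -188, 143), (442, -188, 144), (435, -196, 139)]
```

View pics/g4.png

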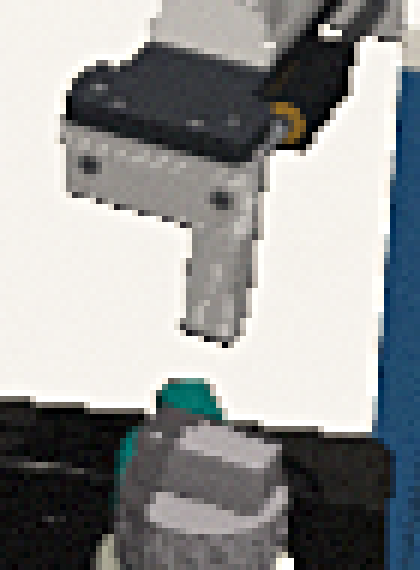

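The shut fingertips end at z ≈ 190 mm (pixel row about 341) while the reported TCP says 161, so the reported z is about 29 mm low. Next: open, descend, and confirm the height by contact force.

To row units: 0.005 rad is 0.0016.

Emit:
arm_command(plan=[[[0, 0, 0, 0, 0, 0.0016, -1], [0, 0, 0, 0, 0, 0.0016, -1], [0, 0, 0, 0, 0, 0.0016, -0.7], [0, 0, 0, 0, 0, 0.0016, -0.4], [0, 0, 0, 0, 0, 0.0016, -0.3], [0, 0, 0, 0, 0, 0.0016, -0.3]]])

```text
time_s: 5.3
ee_pos: [0.4462, -0.1931, 0.1588]
eef_rot: [-3.142, 0.0, -0.309]
force: [-0.7, 0.9, 0.6]
grip_width: 0.0453
grip_force: 0.0
```

```bash
python3 to.py 446 -193.2 115 -17.7
python3 - <<'E'
from h import *
b,d,i=shot('side');P=world(d,i)*1000
m=np.zeros(d.shape,bool);m[90:160,335:405]=1;m&=(P[...,2]>165)&(P[...,2]<235)
q=P[m];print(len(q))
yt=q[:,:2]@[np.sin(np.radians(17.7)),np.cos(np.radians(17.7))]-np.dot([446,-193.2],[np.sin(np.radians(17.7)),np.cos(np.radians(17.7))])
for s in(yt>0,yt<0): print(s.sum(),np.percentile(q[s][:,2],[0,2,5]).round(),np.percentile(yt[s],[2,50,98]).round(),np.percentile(q[s][:,0],[2,50,98]).round())
E
```

```text
t 5.3 pos [ 446.2 -193.1  158.8] rpy [-1.800e+02  1.000e-02 -1.772e+01] q [-0.48  0.18  1.72  0.    1.24  1.4 ] F [-0.7  0.9  0.6] M [0.04 0.16 0.  ] w 0.04529274755833697 0.0
shift [-0.2  0.1 43.8] rot [-0.  0. -0.]
289
164 [187. 188. 193.] [25. 34. 38.] [445. 455. 466.]
125 [184. 186. 187.] [-32. -24. -19.] [428. 435. 445.]
```

To row units: 64 mm is 0.16, 60 mm is 0.15.

Emit:
arm_command(plan=[[[0, 0, 0.075, 0, 0, 0, -0.3], [0, 0, 0.125, 0, 0, 0, -0.3], [0, 0, 0.15, 0, 0, 0, -0.3], [0, 0, 0.16, 0, 0, 0, -0.3], [0, 0, 0.16, 0, 0, 0, -0.3]]])

```text
time_s: 5.85
ee_pos: [0.4464, -0.1932, 0.0951]
eef_rot: [3.142, -0.0, -0.309]
force: [0.1, -0.1, 0.6]
grip_width: 0.061
grip_force: 0.0
```

To row units: 1 mm is 0.0025, 0.5 mm is 0.0013.

Emit:
arm_command(plan=[[[0, 0, 0.0013, 0, 0, 0, 0.2], [0, 0, 0.0025, 0, 0, 0, 0.3], [0, 0, 0.0025, 0, 0, 0, 0.5], [0, 0, 0.0025, 0, 0, 0, 1], [0, 0, 0.0025, 0, 0, 0, 1], [0, 0, 0.0025, 0, 0, 0, 1]]], squeeze=35)

```text
time_s: 6.45
ee_pos: [0.4463, -0.1938, 0.0942]
eef_rot: [3.14, -0.001, -0.309]
force: [-2.2, -4.6, 1.4]
grip_width: 0.0236
grip_force: 34.9
```

```bash
python3 to.py 446 -193.2 90 -17.7
```

```text
t 6.45 pos [ 446.3 -193.8   94.2] rpy [ 1.7993e+02 -4.0000e-02 -1.7710e+01] q [-0.48  0.25  1.8  -0.    1.09  1.4 ] F [-2.2 -4.6  1.4] M [-1.21  0.55 -0.05] w 0.023563609085293112 34.94962513446808
shift [-0.4 -0.5  4.2] rot [ 0.001 -0.001 -0.   ]
```

To row units: 2 mm is 0.005, 1 mm is 0.0025.

Emit:
arm_command(plan=[[[0, 0.0015, 0.0025, 0, 0, 0, 1], [0, 0.0015, 0.005, 0, 0, 0, 1], [0, 0.0015, 0.005, 0, 0, 0, 1]]])

```text
time_s: 6.75
ee_pos: [0.4465, -0.1946, 0.0929]
eef_rot: [3.14, -0.002, -0.309]
force: [-3.1, -4.7, 11.0]
grip_width: 0.024
grip_force: 34.9
```

To row units: 2 mm is 0.005, 1 mm is 0.0025.

Emit:
arm_command(plan=[[[0, 0, 0.0025, 0, 0, 0, 1], [0, 0, 0.005, 0, 0, 0, 1], [0, 0, 0.005, 0, 0, 0, 1]]])

```text
time_s: 7.05
ee_pos: [0.4465, -0.1947, 0.091]
eef_rot: [3.14, -0.002, -0.309]
force: [-3.3, -5.6, 10.9]
grip_width: 0.0239
grip_force: 34.9
```

To row units: 2 mm is 0.005, 1 mm is 0.0025.

Emit:
arm_command(plan=[[[0, 0, 0.0025, 0, 0, 0, 1], [0, 0, 0.005, 0, 0, 0, 1], [0, 0, 0.005, 0, 0, 0, 1]]])

```text
time_s: 7.35
ee_pos: [0.4465, -0.1947, 0.089]
eef_rot: [3.14, -0.002, -0.309]
force: [-3.7, -4.1, 13.0]
grip_width: 0.0239
grip_force: 34.9
```

To row units: 2 mm is 0.005, 1 mm is 0.0025.

Emit:
arm_command(plan=[[[0, 0, 0.0025, 0, 0, 0, 1], [0, 0, 0.005, 0, 0, 0, 1], [0, 0, 0.005, 0, 0, 0, 1]]])

```text
time_s: 7.65
ee_pos: [0.4465, -0.1948, 0.0872]
eef_rot: [3.14, -0.002, -0.309]
force: [-4.6, -5.1, 13.6]
grip_width: 0.0241
grip_force: 35.0
```

```bash
python3 to.py 446 -193.2 90 -17.7
```

```text
t 7.65 pos [ 446.5 -194.8   87.2] rpy [ 1.7991e+02 -1.3000e-01 -1.7720e+01] q [-0.49  0.26  1.8  -0.    1.07  1.39] F [-4.6 -5.1 13.6] M [-0.99  1.06  0.01] w 0.024084349208532918 34.96137857437134
shift [-1.  -1.3 -2.8] rot [ 0.002 -0.002 -0.   ]
```

To row units: 2 mm is 0.005, 1 mm is 0.0025.

Emit:
arm_command(plan=[[[0, 0, 0.0025, 0, 0, 0, 1], [0, 0, 0.005, 0, 0, 0, 1], [0, 0, 0.005, 0, 0, 0, 1]]])

```text
time_s: 7.95
ee_pos: [0.4469, -0.1955, 0.0865]
eef_rot: [3.139, -0.004, -0.309]
force: [-11.1, -6.4, 28.2]
grip_width: 0.0237
grip_force: 35.0
```

```bash
python3 to.py 446 -193.2 90 -17.7
```

```text
t 7.95 pos [ 446.9 -195.5   86.5] rpy [179.84  -0.22 -17.71] q [-0.49  0.26  1.8  -0.    1.07  1.39] F [-11.1  -6.4  28.2] M [-1.46  2.32  0.06] w 0.023700496532291362 35.04009246826172
shift [-1.5 -1.9 -3.5] rot [ 0.003 -0.004 -0.   ]
```

To row units: -1 mm is -0.0025, -0.3 mm is -0.0008, -0.12 rad is -0.0382.

Emit:
arm_command(plan=[[[-0.0025, 0, -0.0008, 0, 0, 0, 1], [-0.0025, 0, -0.0008, 0, 0, -0.0159, 1], [-0.0025, 0, -0.0008, 0, 0, -0.0382, 1], [-0.0025, 0, -0.0008, 0, 0, -0.0637, 1], [-0.0025, 0, -0.0008, 0, 0, -0.0891, 1], [-0.0025, 0, -0.0008, 0, 0, -0.1114, 1], [-0.0025, 0, -0.0008, 0, 0, -0.1273, 1]]], squeeze=45)

```text
time_s: 8.65
ee_pos: [0.4468, -0.1944, 0.0864]
eef_rot: [3.139, -0.005, 0.093]
force: [0.5, -1.2, 19.2]
grip_width: 0.0235
grip_force: 45.0
```

```bash
python3 to.py 446 -193.2 87 52.3
```

```text
t 8.65 pos [ 446.8 -194.4   86.4] rpy [179.84  -0.27   5.33] q [-0.49  0.26  1.8   0.    1.07  0.99] F [ 0.5 -1.2 19.2] M [-0.1   0.06 -0.17] w 0.023493020426848546 45.015265345573425
shift [-0.7 -1.2 -0.6] rot [ 0.004 -0.003 -0.82 ]
```

To row units: 0.3 mm is 0.0008, -0.83 rad is -0.2642.

Emit:
arm_command(plan=[[[0, 0, 0.0008, 0, 0, -0.0255, 1], [0, 0, 0.0008, 0, 0, -0.0509, 1], [0, 0, 0.0008, 0, 0, -0.0764, 1], [0, 0, 0.0008, 0, 0, -0.1019, 1], [0, 0, 0.0008, 0, 0, -0.1273, 1], [0, 0, 0.0008, 0, 0, -0.1528, 1], [0, 0, 0.0008, 0, 0, -0.1783, 1], [0, 0, 0.0008, 0, 0, -0.2037, 1], [0, 0, 0.0008, 0, 0, -0.2292, 1], [0, 0, 0.0008, 0, 0, -0.2515, 1], [0, 0, 0.0008, 0, 0, -0.2642, 1], [0, 0, 0.0008, 0, 0, -0.2642, 1]]])

```text
time_s: 9.85
ee_pos: [0.4464, -0.1938, 0.0863]
eef_rot: [3.138, -0.001, 0.922]
force: [-4.0, 2.2, 26.1]
grip_width: 0.0236
grip_force: 45.0
```

```bash
python3 to.py 446 -193.2 87 52.3
```

```text
t 9.85 pos [ 446.4 -193.8   86.3] rpy [ 1.798e+02 -7.000e-02  5.282e+01] q [-0.49  0.26  1.8   0.    1.07  0.16] F [-4.   2.2 26.1] M [ 0.89  1.23 -0.12] w 0.023570524074208787 45.035324692726135
shift [ 0.2 -0.6 -0.7] rot [ 0.004 -0.001  0.009]
```

Emit:
arm_command(plan=[[[0, 0, -0.005, 0, 0, 0, 1], [0, 0, -0.01, 0, 0, 0, 1], [0, 0, -0.015, 0, 0, 0, 1], [0, 0, -0.02, 0, 0, 0, 1], [0, 0, -0.025, 0, 0, 0, 1], [0, 0, -0.03, 0, 0, 0, 1], [0, 0, -0.03, 0, 0, 0, 1]]])

```text
time_s: 10.55
ee_pos: [0.445, -0.1933, 0.0958]
eef_rot: [-3.141, -0.0, 0.921]
force: [1.2, 0.2, -1.5]
grip_width: 0.0237
grip_force: 45.0
```

```bash
python3 to.py 446 -193.2 87 52.3
python3 - <<'E'
from h import *
b,d,i=shot('side');cv2.imwrite('pics/g5.png',cv2.resize(b[100:220,325:415],None,fx=5,fy=5))
E
```

```text
t 10.55 pos [ 445.  -193.3   95.8] rpy [-179.97   -0.     52.76] q [-0.49  0.25  1.8   0.    1.1   0.16] F [ 1.2  0.2 -1.5] M [-0.06  0.11 -0.07] w 0.02374733733806485 44.995765686035156
shift [0.7 0.8 8.8] rot [-0.    -0.     0.008]
```

View pics/g5.png

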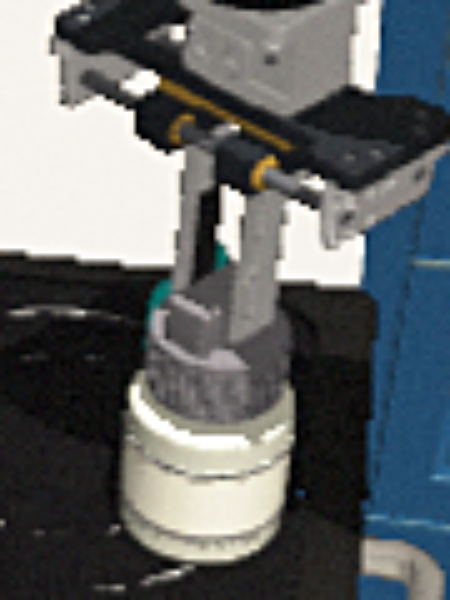

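The side view shows the fingers on the bar with the cap still round the neck, at about (215,365), and the tub upright. The force is only −1.5 N, so I'll lift slowly.

To row units: -8 mm is -0.02, -6 mm is -0.015.

Emit:
arm_command(plan=[[[0, 0, -0.005, 0, 0, 0, 1], [0, 0, -0.01, 0, 0, 0, 1], [0, 0, -0.015, 0, 0, 0, 1], [0, 0, -0.02, 0, 0, 0, 1], [0, 0, -0.02, 0, 0, 0, 1]]])

```text
time_s: 11.1
ee_pos: [0.4452, -0.1935, 0.1042]
eef_rot: [3.141, -0.0, 0.921]
force: [0.9, -0.6, -1.8]
grip_width: 0.0238
grip_force: 45.0
```

Emit:
arm_command(plan=[[[0, 0, -0.0125, 0, 0, 0, 1], [0, 0, -0.025, 0, 0, 0, 1], [0, 0, -0.05, 0, 0, 0, 1], [0, 0, -0.0875, 0, 0, 0, 1], [0, 0, -0.125, 0, 0, 0, 1], [0, 0, -0.15, 0, 0, 0, 1], [0, 0, -0.15, 0, 0, 0, 1]]])

```text
time_s: 11.8
ee_pos: [0.4457, -0.1937, 0.1654]
eef_rot: [3.139, -0.0, 0.921]
force: [-0.2, -0.2, -1.0]
grip_width: 0.0235
grip_force: 45.0
```

```bash
python3 to.py 437 210 165 52.3
python3 - <<'E'
from h import *
b,d,i=shot('side');P=world(d,i)*1000;cv2.imwrite('pics/g6.png',cv2.resize(b[80:220,325:415],None,fx=4,fy=4))
m=np.zeros(d.shape,bool);m[100:220,325:415]=1
for a,c in((90,100),(125,160),(160,190),(68,80)):
  q=P[m&(P[...,2]>a)&(P[...,2]<c)];print(a,c,len(q),len(q) and (q.min(0).round(),np.median(q,0).round(),q.max(0).round()))
E
```

```text
t 11.8 pos [ 445.7 -193.7  165.4] rpy [ 1.7985e+02 -3.0000e-02  5.2760e+01] q [-0.49  0.17  1.72  0.    1.25  0.16] F [-0.2 -0.2 -1. ] M [-0.01  0.06  0.02] w 0.02354586262265106 44.99578535556793
shift [ 3.161e+02 -2.512e+02 -1.000e-01] rot [ 0.003 -0.     0.008]
90 100 177 (array([ 420., -220.,   90.]), array([ 447., -194.,   95.]), array([ 472., -170.,  100.]))
125 160 40 (array([ 417., -190.,  153.]), array([ 450., -167.,  157.]), array([ 478., -161.,  160.]))
160 190 443 (array([ 412., -216.,  160.]), array([ 441., -169.,  180.]), array([ 479., -159.,  190.]))
68 80 343 (array([ 406., -222.,   68.]), array([ 443., -176.,   76.]), array([ 484., -154.,   80.]))
```

View pics/g6.png

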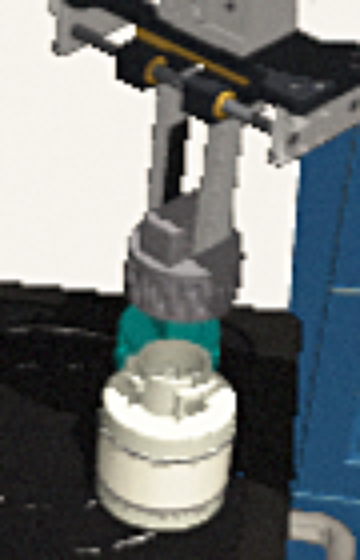

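The cap is off at (185,265), and the tub stands open at (165,440). Now carry the cap to the plate.

To row units: 316 mm is 0.79, -251 mm is -0.6275.

Emit:
arm_command(plan=[[[0.04, -0.03, 0, 0, 0, 0, 1], [0.1175, -0.0925, 0, 0, 0, 0, 1], [0.1975, -0.155, 0, 0, 0, 0, 1], [0.2775, -0.22, 0, 0, 0, 0, 1], [0.355, -0.2825, 0, 0, 0, 0, 1], [0.435, -0.345, 0, 0, 0, 0, 1], [0.515, -0.4075, 0, 0, 0, 0, 1], [0.5925, -0.47, 0, 0, 0, 0, 1], [0.6725, -0.5325, 0, 0, 0, 0, 1], [0.75, -0.595, 0, 0, 0, 0, 1], [0.79, -0.6275, 0, 0, 0, 0, 1], [0.79, -0.6275, 0, 0, 0, 0, 1]]])

```text
time_s: 13.05
ee_pos: [0.4358, 0.2119, 0.1629]
eef_rot: [-3.141, 0.001, 0.924]
force: [-0.2, 0.2, -0.2]
grip_width: 0.0233
grip_force: 45.0
```

```bash
python3 to.py 437.5 210 26 52.76;  python3 - <<'E'
from h import *
b,d,i=shot('side');P=world(d,i)*1000
m=np.zeros(d.shape,bool);m[200:370,260:420]=1
for a,c in((5,20),(140,185)):
  v,u=np.nonzero(m&(P[...,2]>a)&(P[...,2]<c));q=P[v,u];print(a,c,len(q),len(q) and (q.min(0).round(),np.median(q,0).round(),q.max(0).round()),u.min(),u.max(),v.min(),v.max())
E
```

```text
t 13.05 pos [435.8 211.9 162.9] rpy [-1.7995e+02  6.0000e-02  5.2920e+01] q [0.38 0.17 1.72 0.   1.25 1.02] F [-0.2  0.2 -0.2] M [-0.09  0.15  0.08] w 0.02333394392070662 44.99612867832184
shift [ -0.3   2.6 136.9] rot [-0.001  0.001  0.003]
5 20 3724 (array([ 363., -128.,    5.]), array([438., 203.,   9.]), array([694., 284.,  20.])) 260 392 205 367
140 185 574 (array([402., 189., 151.]), array([434., 238., 173.]), array([469., 246., 185.])) 338 378 265 301
```

To row units: 141 mm is 0.3525, 137 mm is 0.3425.

Emit:
arm_command(plan=[[[0, 0.0025, 0.05, 0, 0, 0, 1], [0, 0.005, 0.125, 0, 0, 0, 1], [0, 0.0063, 0.2125, 0, 0, 0, 1], [0, 0.0063, 0.2875, 0, 0, 0, 1], [0, 0.0063, 0.325, 0, 0, 0, 1], [0, 0.0063, 0.3425, 0, 0, 0, 1], [0, 0.0063, 0.3475, 0, 0, 0, 1], [0, 0.0063, 0.3525, 0, 0, 0, 1], [0, 0.0063, 0.3525, 0, 0, 0, 1]]])

```text
time_s: 14.0
ee_pos: [0.4389, 0.2085, 0.0234]
eef_rot: [3.141, -0.001, 0.921]
force: [0.5, -0.0, -0.2]
grip_width: 0.0238
grip_force: 45.0
```

To row units: 2 mm is 0.005, 1 mm is 0.0025.

Emit:
arm_command(plan=[[[0, 0, 0.0025, 0, 0, 0, 1], [0, 0, 0.005, 0, 0, 0, 1], [0, 0, 0.005, 0, 0, 0, 1]]])

```text
time_s: 14.3
ee_pos: [0.4386, 0.2085, 0.0209]
eef_rot: [3.141, -0.0, 0.921]
force: [-0.2, 0.3, -0.1]
grip_width: 0.0236
grip_force: 45.0
```

```bash
python3 to.py 437.5 210 16.4 52.76
```

```text
t 14.3 pos [438.6 208.5  20.9] rpy [ 1.7999e+02 -1.0000e-02  5.2760e+01] q [ 0.37  0.36  1.85 -0.    0.93  1.02] F [-0.2  0.3 -0.1] M [-0.09  0.1   0.02] w 0.023645441433488817 44.995803236961365
shift [ 0.5 -1.7  4.5] rot [ 0. -0.  0.]
```

To row units: 3 mm is 0.0075, 2 mm is 0.005.

Emit:
arm_command(plan=[[[0.0013, -0.0038, 0.0025, 0, 0, 0, 1], [0.0013, -0.0038, 0.005, 0, 0, 0, 1], [0.0013, -0.0038, 0.0075, 0, 0, 0, 1], [0.0013, -0.0038, 0.0075, 0, 0, 0, 1]]])

```text
time_s: 14.7
ee_pos: [0.4375, 0.2098, 0.0177]
eef_rot: [-3.141, 0.0, 0.921]
force: [0.5, -0.2, -0.5]
grip_width: 0.0236
grip_force: 45.0
```

Emit:
arm_command(plan=[[[0, 0, 0.0013, 0, 0, 0, 1], [0, 0, 0.0025, 0, 0, 0, 1], [0, 0, 0.0025, 0, 0, 0, 1]]])

```text
time_s: 15.0
ee_pos: [0.4376, 0.2098, 0.0168]
eef_rot: [-3.142, 0.0, 0.921]
force: [-0.4, -0.5, -0.7]
grip_width: 0.0236
grip_force: 45.0
```

To row units: 0.5 mm is 0.0013.

Emit:
arm_command(plan=[[[0, 0, 0.0013, 0, 0, 0, 1], [0, 0, 0.0013, 0, 0, 0, 1], [0, 0, 0.0013, 0, 0, 0, 1]]])

```text
time_s: 15.3
ee_pos: [0.4377, 0.2098, 0.0164]
eef_rot: [3.142, -0.0, 0.921]
force: [-0.0, -2.5, 0.8]
grip_width: 0.0236
grip_force: 45.0
```

To row units: 0.5 mm is 0.0013.

Emit:
arm_command(plan=[[[0, 0, 0.0013, 0, 0, 0, 1], [0, 0, 0.0013, 0, 0, 0, 1]]])

```text
time_s: 15.5
ee_pos: [0.4377, 0.2098, 0.0164]
eef_rot: [3.141, -0.0, 0.921]
force: [-3.1, -1.5, 9.0]
grip_width: 0.0237
grip_force: 45.0
```

Emit:
arm_command(plan=[[[0, 0, 0, 0, 0, 0, 0.4], [0, 0, 0, 0, 0, 0, 0.2], [0, 0, 0, 0, 0, 0, 0], [0, 0, 0, 0, 0, 0, -0.2], [0, 0, 0, 0, 0, 0, -0.2], [0, 0, 0, 0, 0, 0, -0.2]]])

```text
time_s: 16.1
ee_pos: [0.4376, 0.2098, 0.0158]
eef_rot: [-3.142, 0.0, 0.921]
force: [0.2, -0.1, 0.3]
grip_width: 0.056
grip_force: 0.0
```

To row units: -200 mm is -0.5, -160 mm is -0.4.

Emit:
arm_command(plan=[[[0, 0, -0.025, 0, 0, 0, -0.2], [0, 0, -0.075, 0, 0, 0, -0.2], [0, 0, -0.15, 0, 0, 0, -0.2], [0, 0, -0.25, 0, 0, 0, -0.2], [0, 0, -0.35, 0, 0, 0, -0.2], [0, 0, -0.4, 0, 0, 0, -0.2], [-0.5, 0, -0.4, 0, 0, 0, -0.2], [-0.5, 0, -0.4, 0, 0, 0, -0.2], [-0.5, 0, -0.4, 0, 0, 0, -0.2], [-0.5, 0, -0.4, 0, 0, 0, -0.2]]])

```text
time_s: 17.1
ee_pos: [0.315, 0.0496, 0.1762]
eef_rot: [3.141, -0.0, 0.922]
force: [1.4, -1.3, 1.1]
grip_width: 0.0564
grip_force: 0.0
```

```bash
python3 to.py 437.5 210 16.4 52.76
python3 - <<'E'
from h import *
b,d,i=shot('side');P=world(d,i)*1000;cv2.imwrite('pics/end.png',b)
def c(n,u0,u1,v0,v1,a,e):
  m=np.zeros(d.shape,bool);m[v0:v1,u0:u1]=1;q=P[m&(P[...,2]>a)&(P[...,2]<e)][:,:2].astype(np.float32)
  if len(q)>4: print(n,len(q),cv2.minEnclosingCircle(q))
c('flat',300,400,250,370,34,42);c('bar',300,400,250,370,56,66);c('plate',300,400,290,370,9,18);c('neck',330,400,130,220,97,106);c('shoulder',330,400,130,220,70,80)
E
```

```text
t 17.1 pos [315.   49.6 176.2] rpy [ 1.7996e+02 -2.0000e-02  5.2810e+01] q [ 0.04 -0.24  2.09 -0.    1.29  0.69] F [ 1.4 -1.3  1.1] M [-0.06  0.06 -0.02] w 0.05635439863024524 0.0
shift [201.7   0.5 159.9] rot [ 0.001 -0.     0.001]
flat 423 ((436.92230224609375, 208.79949951171875), 34.40321731567383)
bar 314 ((437.77197265625, 209.13897705078125), 29.250757217407227)
plate 1564 ((438.0522766113281, 208.91162109375), 75.50773620605469)
neck 143 ((445.09356689453125, -194.40692138671875), 28.40418243408203)
shoulder 324 ((444.709716796875, -194.3062744140625), 41.446163177490234)
```

View pics/end.png

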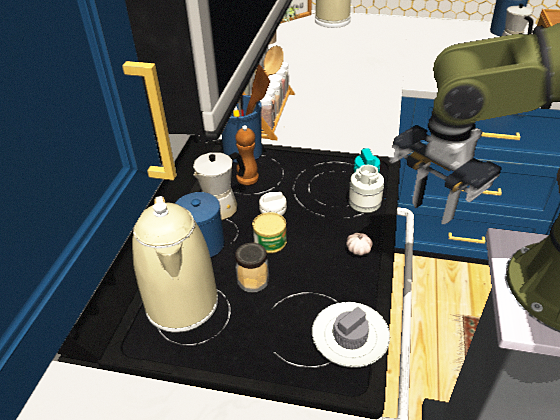

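The cap sits upright and centred on the plate at (351,328). The open tub stands at (367,188), the other things are undisturbed and the arm is clear.

```bash
python3 -c "
from station import ctrl
print(ctrl.hand_in())"
```

```text
the job is handed in; nothing more can be done
None
```

The tub is open and standing where it was, the cap is right way up within about 1 mm of the plate's centre, and I handed the job in at about 17 s with the arm clear and the other things undisturbed.

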